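# Weigh out large nuts on the storeroom scale

## Task

Weigh out 200 g of the large hex nuts: from the dark mat, set them into the pan of the spring scale one at a time, letting go of each and letting the pan settle before bringing the next, until the pointer stands at the bold mark on the dial, then stop. Set each nut down gently rather than dropping it, and leave the spare large nut where it lies; the small nuts and the washer on the mat do not belong in the weighing.

Things in the scene. Friction and masses are not known exactly. Their poses are not given: they have to be found in the camera images.
- nut_1: large plain steel hex nut lying flat on the dark mat, about 100 g: 36 mm across the flats, 41.6 mm across the corners, 20 mm high, with a 25 mm hole. Origin: centre of its underside; z up, x points to the middle of one flat (so do the directions every 60 degrees from it). The three large nuts are alike and any of them may be used; smaller nuts (22 mm across flats, 12 mm high) and a flat washer lie among them. The mat is 3 mm thick.
- nut_2: large plain steel hex nut lying flat on the dark mat, about 100 g: 36 mm across the flats, 41.6 mm across the corners, 20 mm high, with a 25 mm hole. Origin: centre of its underside; z up, x points to the middle of one flat (so do the directions every 60 degrees from it). 
- nut_3: large plain steel hex nut lying flat on the dark mat, about 100 g: 36 mm across the flats, 41.6 mm across the corners, 20 mm high, with a 25 mm hole. Origin: centre of its underside; z up, x points to the middle of one flat (so do the directions every 60 degrees from it). 
- pan_floor (a point): Centre of the upper face of the scale's square metal pan; this point moves with the pan. The pan is 180 mm by 180 mm outside, its walls 3 mm thick, the rim standing 10 mm above the floor; empty, the floor is 80 mm above the bench. z up, x and y along the pan's sides; the round dial lies flat beside the pan on its +x side, its face about 45 mm above the bench.
- pan (a joint): Sinking of the pan in m, 0 when empty, growing as it is loaded: 6 mm for every 100 g (a spring of 163 N/m, damped, settles in under a second, end of travel 24 mm). 0.012 is 200 g, where the pointer stands at the bold mark; one large nut gives 0.006. The numberless dial has long ticks every 100 g and short ones every 50 g.
Mind the look-alikes: they are no part of the job. Leave any pink or yellow look-alike of the nut_3 alone.

How it is judged (in metres and radians):
On the way, in this order (a step that is already met when the one before it is completed fails the run):
1. one large nut alone lies in the pan, let go, and the pan has settled at about 100 g (value of joint pan between 0.005 and 0.007 m and ((horizontal distance between nut_1 and pan_floor below 0.1 m and z of nut_1 in the frame of pan_floor between -0.006 and 0.04 m and contact force between the fingers and nut_1 below 0.05 N and linear speed of nut_1 below 0.02 m/s) or (horizontal distance between nut_2 and pan_floor below 0.1 m and z of nut_2 in the frame of pan_floor between -0.006 and 0.04 m and contact force between the fingers and nut_2 below 0.05 N and linear speed of nut_2 below 0.02 m/s) or (horizontal distance between nut_3 and pan_floor below 0.1 m and z of nut_3 in the frame of pan_floor between -0.006 and 0.04 m and contact force between the fingers and nut_3 below 0.05 N and linear speed of nut_3 below 0.02 m/s))), for 0.3 s.
2. a second large nut lies in the pan, both let go, and the pan has settled at about 200 g (value of joint pan between 0.0108 and 0.0132 m and ((horizontal distance between each of nut_1, nut_2 and pan_floor below 0.1 m and z of nut_1 in the frame of pan_floor between -0.006 and 0.04 m and contact force between the fingers and nut_1 below 0.05 N and linear speed of each of nut_1, nut_2 below 0.02 m/s and z of nut_2 in the frame of pan_floor between -0.006 and 0.04 m and contact force between the fingers and nut_2 below 0.05 N and distance of nut_3 from where it was at the start of the episode below 0.03 m) or (horizontal distance between each of nut_1, nut_3 and pan_floor below 0.1 m and z of nut_1 in the frame of pan_floor between -0.006 and 0.04 m and contact force between the fingers and nut_1 below 0.05 N and linear speed of each of nut_1, nut_3 below 0.02 m/s and z of nut_3 in the frame of pan_floor between -0.006 and 0.04 m and contact force between the fingers and nut_3 below 0.05 N and distance of nut_2 from where it was at the start of the episode below 0.03 m) or (horizontal distance between each of nut_2, nut_3 and pan_floor below 0.1 m and z of nut_2 in the frame of pan_floor between -0.006 and 0.04 m and contact force between the fingers and nut_2 below 0.05 N and linear speed of each of nut_2, nut_3 below 0.02 m/s and z of nut_3 in the frame of pan_floor between -0.006 and 0.04 m and contact force between the fingers and nut_3 below 0.05 N and distance of nut_1 from where it was at the start of the episode below 0.03 m))), for 0.3 s.
At the end, for the whole second after the job is handed in: Exactly two large nuts lie at rest in the pan (within 100 mm of its centre), released; the pan has sunk 12 mm within 1.2 mm (180 to 220 g on the dial), so nothing else is in it; the third large nut is within 30 mm of where it started (all of step 2); the robot touches nothing.
It fails at once if a large nut is dropped into the pan (falls freely faster than 0.8 m/s over it, a drop of more than about 30 mm) ((horizontal distance between nut_1 and pan_floor below 0.12 m and contact force between the fingers and nut_1 below 0.05 N and linear speed of nut_1 above 0.8 m/s) or (horizontal distance between nut_2 and pan_floor below 0.12 m and contact force between the fingers and nut_2 below 0.05 N and linear speed of nut_2 above 0.8 m/s) or (horizontal distance between nut_3 and pan_floor below 0.12 m and contact force between the fingers and nut_3 below 0.05 N and linear speed of nut_3 above 0.8 m/s)).
It also fails if it takes over 58 s, if anything falls off the work surface, if the arm or the gripper's body presses on something with over 40 N, if the wrist force passes 120 N, or if a joint passes its speed limit or range.

## Robot

A 6-joint arm with a two-finger parallel gripper is mounted at the origin on the work surface. World frame = base frame: x ahead of the robot, y to its left, z up, the work surface at z = 0. Lengths are in mm, angles in rad, forces in N, time in s.
With the tool pointing down it reaches from about 350 to 775 mm from the base axis. Payload 7.3 kg.
Tool frame: the origin (TCP) lies at the centre of the arm's flange, where the gripper is bolted on; the fingertips stand 178 mm ahead of it and the grasp point (between the pads) lies 159 mm ahead of it; z points along the fingers, y is the direction in which the jaws open and shut (so a half turn about z gives the same grasp; the last joint's range is limited). The gripper opens to 92 mm and grips with 3 to 60 N. Pads are 19 mm wide; open, the fingers measure 130 mm over their backs; the gripper's body (75 mm by 190 mm) begins 47 mm behind the grasp point.
Start: joints at [-1.29, 0.342, 1.524, -0, 1.275, -0.146], TCP at [217.348, -477.899, 404.741] pointing down, gripper open.
Joint ranges: [-2.53, 2.53], [-0.77, 2.02], [0.04, 2.7], [-1, 4.14], [0.28, 2.66], [-3.11, 3.11]. Speed limits (rad/s): [2.57, 2.57, 3.14, 3.14, 3.14, 3.14].

## Interface

Orientations are given as [roll, pitch, yaw] about the fixed x, y, z axes, in that order (R = Rz(yaw) Ry(pitch) Rx(roll)).
In Python, from plant import status, viewer, ticket gives the robot as it stands.
- The arm moves only by the tool play_rows, never from a script. Its argument "commands" is a list of rows, each an object with "offset": the shift along the tool's x, y, z in m, a list of three; "twist": the turn about the tool's z in degrees. A call has 1 to 5 rows; each row shifts and turns the commanded pose from where the row before left it, along the tool's axes as they then stand; what a row does not reach is not made up. A row lasts 1/10 s, in which the tool goes at most 50 mm and 8.59 degrees, less where a joint would pass 70% of its speed; a pose out of reach is approached as far as the arm can. A call with a gripper value outside its range is refused whole. "jaw" is the closure in counts, from 0 (fully open) to 255 (shut), set as the call begins (left out, the last holds). The fingers move at their own pace and stop on an object; the grip force is fixed at half the most. Time passes only in rows, so rows that do not move let the fingers close. It gives the time, the measured TCP pose, the force and the opening at its end, in the units of the state.
- status.get_obs(): the state, without advancing time (a new reading comes with each control period).
- viewer.capture(name): name is "scene" or "top" or "wrist"; returns the picture (384x512x3 uint8, red, green, blue); there is no depth.
- viewer.camera_params(name): a dict with "fov_y" (degrees; the focal length in pixels is half the picture's height over the tangent of half this angle, whatever the lens; pixels are square), "cx", "cy" (the principal point, pixels), "D" ([k1, k2, p1, p2, k3] as OpenCV has them; the pictures are not rectified), "rvec" (rotation vector, rad) and "tvec" (3), from world to camera coordinates, as OpenCV has them; the wrist camera has in their place "T_tool_cam" (4x4, takes a point from camera to tool coordinates, whose origin is the TCP and whose axes are the flange's). Camera axes: x right, y down, z forward; pixel columns grow to the right and rows downward; lengths in mm; the calibration is good to about 2 mm. A picture is of the moment at which its call begins: read the wrist's pose just before it. camera_params takes no time and is no camera call.
- ticket.close_job(): hands the job in, once; it reports no verdict.
The state is a dict: "time": time; "joint_positions": joint angles; "dq": joint speeds; "tau": joint torques, N m; "tool_pos": TCP position; "tcp_rot": TCP orientation; "contact_force": force on the tool from outside, world axes, zero at the start; "moment": the same for the moment, N m; "grip_width": finger opening in mm.
Only numpy, scipy, OpenCV 4.12 (cv2) and the standard library are available. Lean on these libraries where they do the work, as an engineer would, in place of code of your own. Each camera call takes 0.05 s, during which the arm holds its last target.

## Working session

There is one attempt and no reset: what is moved stays moved. The work goes in short steps, Python scripts to look and compute and a tool call to move; the robot and the scene stay as the last step left them, time stands still between calls to the robot, and variables do not carry over. Pictures are saved under pics/ and viewed, and the job is handed in when it is done.

Besides the shell and the picture viewer there is one more tool, called as name(argument=value, ...) on one line, values as JSON. play_rows: Moves the arm, as the interface text tells. Its arguments: {"type":"object","properties":{"commands":{"type":"array"},"jaw":{"type":"number"}},"required":["commands"]}

```bash
mkdir -p pics; ls; python3 - <<'E'
from plant import status, viewer
import cv2
print(status.get_obs())
for n in ("scene","top","wrist"):
    print(n,viewer.camera_params(n))
    cv2.imwrite(f"pics/{n}0.png",viewer.capture(n)[:,:,::-1])
E
```

```text
pics
{'time': 0.0, 'joint_positions': array([-1.28998101e+00,  3.42739800e-01,  1.52503067e+00, -2.95082983e-05,
        1.27541270e+00, -1.46014175e-01]), 'dq': array([-0.0006911 , -0.00053982,  0.00110512, -0.00068965, -0.00143245,
        0.00031677]), 'tau': array([ 9.18562073e-04, -4.31243956e+01, -2.44219315e+01,  7.18284328e-02,
        5.60222450e-02, -1.29177570e-04]), 'tool_pos': array([ 217.31405022, -477.75922368,  404.03112093]), 'tcp_rot': array([-3.14001496e+00, -2.03496850e-04,  4.26837941e-01]), 'contact_force': array([ 0.67817794, -0.21037878, -0.24649077]), 'moment': array([ 0.01366178, -0.01452634,  0.02276896]), 'grip_width': 92.02432678133502}
scene {'fov_y': 51.14161438857149, 'cx': 256.1295113844548, 'cy': 187.7989267285516, 'D': array([-0.10960671,  0.        ,  0.        ,  0.        ,  0.        ]), 'rvec': array([ 1.93835611,  0.93630359, -0.56690655]), 'tvec': array([-314.45015642, -125.02964739, 1165.93037553])}
top {'fov_y': 55.658381548327654, 'cx': 252.7800823313861, 'cy': 194.84209052044108, 'D': array([-0.11840231,  0.        ,  0.        ,  0.        ,  0.        ]), 'rvec': array([ 2.13916509, -2.17455451,  0.21976642]), 'tvec': array([ -6.25154673, 516.18049444, 764.8663757 ])}
wrist {'fov_y': 59.41799104962106, 'cx': 263.15934633808143, 'cy': 196.46608454034646, 'D': array([-0.06220106,  0.        ,  0.        ,  0.        ,  0.        ]), 'T_tool_cam': array([[-1.32266229e-06, -9.62843940e-01, -2.70058416e-01,
         7.25707462e+01],
       [ 9.99999448e-01, -2.85030074e-04,  1.01132496e-03,
        -1.24001180e+00],
       [-1.05072288e-03, -2.70058266e-01,  9.62843408e-01,
         1.95386232e+01],
       [ 0.00000000e+00,  0.00000000e+00,  0.00000000e+00,
         1.00000000e+00]])}
```

View pics/top0.png

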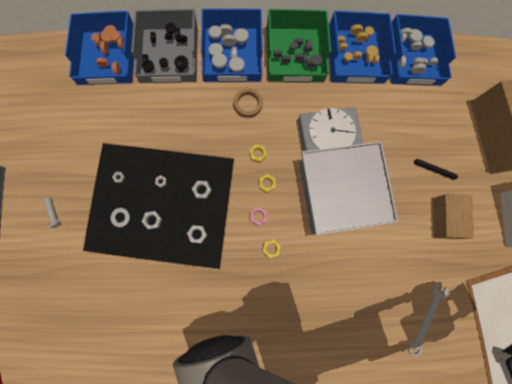

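View pics/scene0.png

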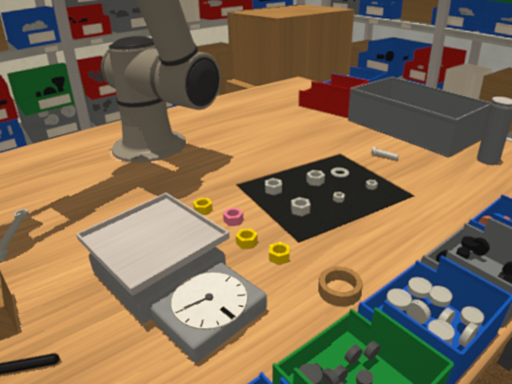

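View pics/wrist0.png

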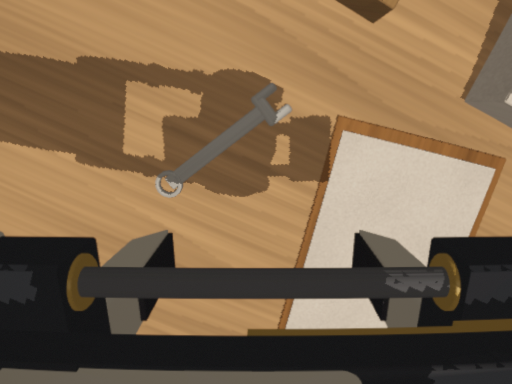

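The top view shows the large nuts at about (202,189), (152,220) and (197,235). The washer is at (120,217) and the small nuts at (118,177) and (161,181). The pan is around (349,187), with the dial above it. Next I'll measure their positions.

```bash
cat > h.py <<'E'
import numpy as np, cv2
from plant import status, viewer
from scipy.spatial.transform import Rotation as R
def K(p):
    f=192/np.tan(np.radians(p['fov_y']/2)); return np.array([[f,0,p['cx']],[0,f,p['cy']],[0,0,1]])
def pose(n,obs=None):
    p=viewer.camera_params(n)
    if n=='wrist':
        o=obs or status.get_obs(); T=np.eye(4); T[:3,:3]=R.from_euler('xyz',o['tcp_rot']).as_matrix(); T[:3,3]=o['tool_pos']
        W=T@p['T_tool_cam']; return p,W[:3,:3],W[:3,3]
    Rm=cv2.Rodrigues(p['rvec'])[0]; return p,Rm.T,-Rm.T@p['tvec']
def cast(n,uv,z,obs=None):
    p,Rw,c=pose(n,obs)
    u=cv2.undistortPoints(np.array(uv,float).reshape(-1,1,2),K(p),p['D']).reshape(-1,2)
    d=np.c_[u,np.ones(len(u))]@Rw.T
    return c+d*((z-c[2])/d[:,2])[:,None]
def hexfit(P):
    # P: polygon Nx2 world; min-area-hex angle by flat width: direction with min width over 60deg
    a=np.radians(np.arange(0,60,.5)); w=[sum(np.ptp(P@[np.cos(t+k*np.pi/3),np.sin(t+k*np.pi/3)]) for k in range(3))/3 for t in a]
    i=int(np.argmin(w)); return np.degrees(a[i]),w[i],max(w)
E
python3 - <<'E'
from h import *
im=cv2.imread('pics/top0.png'); 
print('cam',pose('top')[2])
g=cv2.cvtColor(im,cv2.COLOR_BGR2GRAY)
m=np.zeros_like(g); cv2.fillPoly(m,[np.array([[108,150],[228,162],[215,260],[92,245]])],255)
b=((g>90)&(m>0)).astype(np.uint8)
cs,_=cv2.findContours(b,cv2.RETR_EXTERNAL,cv2.CHAIN_APPROX_NONE)
for c in cs:
    if cv2.contourArea(c)<30: continue
    P=cast('top',c.reshape(-1,2),23)[:,:2]
    (x,y),r=cv2.minEnclosingCircle(P.astype(np.float32))
    h=hexfit(P); M=cv2.moments(c); print(c.reshape(-1,2).mean(0),cast('top',[M['m10']/M['m00'],M['m01']/M['m00']],23)[0],np.round([x,y,r],1),h)
print('pan',cast('top',[[303,150],[383,143],[396,221],[315,234]],90)); print('dial',cast('top',[[332,128]],45))
E
```

```text
cam [387.32528626  20.60993046 837.29105497]
[196.42307692 233.90384615] [432.83637326 111.87145915  23.        ] [433.  111.7  21.5] (np.float64(53.0), np.float64(38.96759575333033), np.float64(42.43880921931034))
[151.09803922 219.66666667] [465.77387324 213.89177052  23.        ] [465.6 213.4  21.3] (np.float64(9.0), np.float64(38.863796811166274), np.float64(41.96369049593923))
[119.69811321 217.13207547] [472.38077338 285.42046828  23.        ] [472.3 285.7  22. ] (np.float64(59.5), np.float64(41.94951560029515), np.float64(43.30665229465001))
[201.03846154 189.        ] [534.07756378 101.5788578   23.        ] [534.1 101.8  21.8] (np.float64(57.00000000000001), np.float64(38.63469129330182), np.float64(42.58831669404428))
[160.03333333 180.63333333] [554.33207344 195.24167361  23.        ] [554.8 195.1  12.9] (np.float64(31.5), np.float64(23.730558231252843), np.float64(25.42091556060764))
[117.8 176.5] [565.56740356 293.66404386  23.        ] [565.2 293.9  13.3] (np.float64(58.5), np.float64(23.171841389831812), np.float64(25.54212111059208))
pan [[ 604.3416569  -122.4353538    90.        ]
 [ 620.38575641 -302.58263549   90.        ]
 [ 447.62834507 -317.569912     90.        ]
 [ 424.34038163 -139.97755922   90.        ]]
dial [[ 670.29693686 -201.77232181   45.        ]]
```

```bash
cat >> h.py <<'E'
def shift(t,o=None):
    o=o or status.get_obs(); Rm=R.from_euler('xyz',o['tcp_rot']).as_matrix(); return Rm.T@(np.array(t,float)-o['tool_pos'])
E
python3 - <<'E'
from h import *
o=status.get_obs()
a=shift([460,-200,404]); b=shift([433,112,330]); print(a.round(1),(b-a).round(1),o['time'])
E
```

```text
[ 335.9 -152.4    0.4] [ 104.6 -295.1   74.4] 0.15
```

play_rows(commands=[{"offset": [0.042, -0.019, 0], "twist": 0}, {"offset": [0.042, -0.019, 0], "twist": 0}, {"offset": [0.042, -0.019, 0], "twist": 0}, {"offset": [0.042, -0.019, 0], "twist": 0}])

```text
time: 0.55
tool_pos: [339.6, -337.7, 404.5]
tcp_rot: [-3.141, -0.0, 0.426]
contact_force: [0.9, -0.5, 0.1]
grip_width: 91.6
```

play_rows(commands=[{"offset": [0.042, -0.019, 0], "twist": 0}, {"offset": [0.042, -0.019, 0], "twist": 0}, {"offset": [0.042, -0.019, 0], "twist": 0}, {"offset": [0.042, -0.019, 0], "twist": 0}])

```text
time: 0.95
tool_pos: [461.2, -198.8, 404.6]
tcp_rot: [3.142, 0.0, 0.427]
contact_force: [-0.0, 0.0, -0.0]
grip_width: 91.5
```

play_rows(commands=[{"offset": [0.013, -0.037, 0.009], "twist": 0}, {"offset": [0.013, -0.037, 0.009], "twist": 0}, {"offset": [0.013, -0.037, 0.009], "twist": 0}, {"offset": [0.013, -0.037, 0.009], "twist": 0}])

```text
time: 1.35
tool_pos: [445.9, -42.6, 368.2]
tcp_rot: [-3.141, 0.0, 0.427]
contact_force: [0.6, 0.9, -0.1]
grip_width: 91.6
```

play_rows(commands=[{"offset": [0.013, -0.037, 0.009], "twist": 0}, {"offset": [0.013, -0.037, 0.009], "twist": 0}, {"offset": [0.013, -0.037, 0.009], "twist": 0}, {"offset": [0.013, -0.037, 0.009], "twist": 0}, {"offset": [0, 0, 0], "twist": 0}])

```text
time: 1.85
tool_pos: [431.2, 115.5, 331.5]
tcp_rot: [-3.14, 0.002, 0.432]
contact_force: [0.4, -0.7, -0.5]
grip_width: 91.5
```

```bash
python3 - <<'E'
from h import *
o=status.get_obs(); print(o)
cv2.imwrite('pics/w1.png',viewer.capture('wrist')[:,:,::-1]); np.save('o1.npy',np.r_[o['tool_pos'],o['tcp_rot']])
E
```

```text
{'time': 1.85, 'joint_positions': array([8.92968912e-02, 2.81287252e-01, 1.83803219e+00, 1.12847983e-03,
       1.02502800e+00, 1.22800455e+00]), 'dq': array([-0.07805036, -0.01426989, -0.01555417, -0.03564069,  0.01604825,
       -0.07773823]), 'tau': array([  1.72739301, -36.59115314, -21.10462725,   0.36675923,
        -0.26761894,   0.74763682]), 'tool_pos': array([431.21854074, 115.45042639, 331.513231  ]), 'tcp_rot': array([-3.13975972e+00,  2.27111695e-03,  4.31503659e-01]), 'contact_force': array([ 0.43259375, -0.67241558, -0.4890574 ]), 'moment': array([ 0.08068146, -0.06090686,  0.03533991]), 'grip_width': 91.54144810202183}
```

View pics/w1.png

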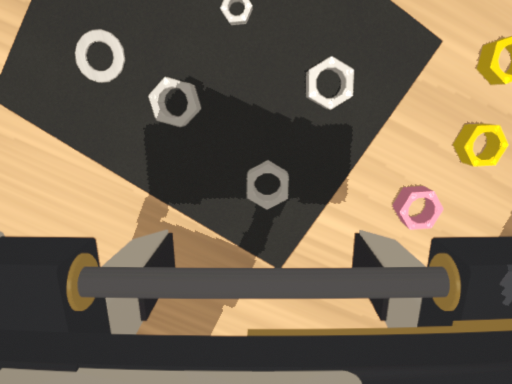

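The wrist view shows nut A at (267,185) with its flats facing the jaws, nut B at (330,83), and the third large nut at (175,102). I'll measure them from a settled picture.

```bash
cat >> h.py <<'E'
def wnuts(im,o,thr=75,z=23,ymax=228):
    g=cv2.cvtColor(im,cv2.COLOR_RGB2GRAY); s=cv2.cvtColor(im,cv2.COLOR_RGB2HSV)[:,:,1]
    b=((g>thr)&(s<60)).astype(np.uint8); b[ymax:]=0
    for c in cv2.findContours(b,cv2.RETR_EXTERNAL,cv2.CHAIN_APPROX_NONE)[0]:
        if cv2.contourArea(c)<400: continue
        P=cast('wrist',c.reshape(-1,2),z,o)[:,:2]
        (x,y),r=cv2.minEnclosingCircle(P.astype(np.float32)); M=cv2.moments(c)
        h=hexfit(P); q=c.reshape(-1,2)
        # hole
        bb=1-b; mm=np.zeros_like(b); cv2.fillPoly(mm,[c],1); hh=cv2.erode(((mm&bb)),np.ones((2,2)))
        M2=cv2.moments(hh,True); hc=cast('wrist',[M2['m10']/M2['m00'],M2['m01']/M2['m00']],z,o)[0,:2].round(1) if M2['m00'] else None
        print('px',q.mean(0).round(),'ctr',np.round([x,y,r],1),'hex',np.round(h,1),'hole',hc)
E
python3 - <<'E'
from h import *
o=status.get_obs(); im=viewer.capture('wrist'); print(o['tool_pos'],o['tcp_rot'],o['time'])
wnuts(im,o)
E
```

```text
[431.78275578 113.84522299 332.04816623] [-3.14105264e+00  1.61902067e-03  4.31015562e-01] 1.9
px [265. 185.] ctr [433.3 114.   22.3] hex [53.5 38.9 43.4] hole [434.3 114.3]
px [171. 102.] ctr [465.6 214.9  22.8] hex [ 9.  39.7 44. ] hole [466.1 212.8]
px [327.  83.] ctr [533.1 103.9  22.4] hex [56.5 39.  43.7] hole [532.4 104. ]
px [97. 56.] ctr [474.7 284.7  21.6] hex [49.5 42.4 42.7] hole [474.8 284. ]
px [234.  10.] ctr [552.1 196.1  13.1] hex [26.  22.3 24.3] hole [552.7 195.6]
```

```bash
python3 - <<'E'
from h import *
print(shift([433.3,113.3,183]).round(1), status.get_obs()['tool_pos'])
E
```

```text
[ 1.300e+00 -1.000e-01  1.494e+02] [432.22222659 112.71395067 332.43229752]
```

play_rows(commands=[{"offset": [0.001, 0, 0.03], "twist": 1.5}, {"offset": [0, 0, 0.03], "twist": 0}, {"offset": [0, 0, 0.03], "twist": 0}, {"offset": [0, 0, 0.025], "twist": 0}, {"offset": [0, 0, 0.015], "twist": 0}])

```text
time: 2.45
tool_pos: [433.3, 111.0, 201.2]
tcp_rot: [-3.141, 0.002, 0.399]
contact_force: [-0.3, -0.8, 0.7]
grip_width: 92.1
```

play_rows(commands=[{"offset": [0, 0, 0.01], "twist": 0}, {"offset": [0, 0, 0.008], "twist": 0}, {"offset": [0, 0, 0], "twist": 0}, {"offset": [0, 0, 0], "twist": 0}])

```text
time: 2.85
tool_pos: [433.7, 112.2, 185.1]
tcp_rot: [3.141, -0.001, 0.4]
contact_force: [0.4, -0.6, 0.6]
grip_width: 92.0
```

```bash
python3 - <<'E'
from h import *
print(shift([433.3,113.3,183]).round(1), status.get_obs()['contact_force'])
cv2.imwrite('pics/s2.png',viewer.capture('scene')[100:260,180:440,::-1].repeat(3,0).repeat(3,1)[:600,:800])
E
```

```text
[ 0.1 -1.1  2.1] [ 0.36374339 -0.59465157  0.64567327]
```

View pics/s2.png

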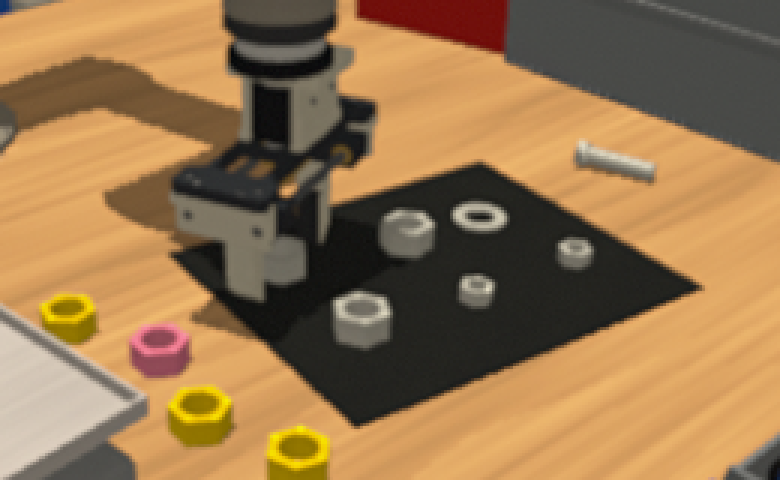

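The nut sits between the fingers, in the middle of this crop at about (285,258). Closing the jaw now.

play_rows(commands=[{"offset": [0, -0.001, 0.001], "twist": 0}, {"offset": [0, 0, 0], "twist": 0}, {"offset": [0, 0, 0], "twist": 0}, {"offset": [0, 0, 0], "twist": 0}, {"offset": [0, 0, 0], "twist": 0}], jaw=255)

```text
time: 3.4
tool_pos: [433.0, 113.4, 183.8]
tcp_rot: [3.141, -0.0, 0.401]
contact_force: [0.0, -0.3, -0.1]
grip_width: 56.0
```

play_rows(commands=[{"offset": [0, 0, 0], "twist": 0}, {"offset": [0, 0, 0], "twist": 0}])

```text
time: 3.6
tool_pos: [432.9, 113.4, 183.7]
tcp_rot: [3.142, 0.0, 0.401]
contact_force: [-0.4, 0.3, -0.7]
grip_width: 40.4
```

play_rows(commands=[{"offset": [0, 0, 0], "twist": 0}, {"offset": [0, 0, 0], "twist": 0}, {"offset": [0, 0, 0], "twist": 0}, {"offset": [0, 0, 0], "twist": 0}])

```text
time: 4.0
tool_pos: [433.0, 113.4, 183.7]
tcp_rot: [3.141, 0.0, 0.401]
contact_force: [1.0, -0.3, 0.8]
grip_width: 35.7
```

play_rows(commands=[{"offset": [0, 0, -0.02], "twist": 0}, {"offset": [0, 0, -0.04], "twist": 0}, {"offset": [0, 0, -0.04], "twist": 0}, {"offset": [0, 0, -0.04], "twist": 0}, {"offset": [0, 0, 0], "twist": 0}])

```text
time: 4.5
tool_pos: [434.1, 113.6, 328.3]
tcp_rot: [3.138, -0.009, 0.401]
contact_force: [0.4, -0.0, -1.1]
grip_width: 35.5
```

```bash
python3 - <<'E'
from h import *
o=status.get_obs();print(o['grip_width'],o['contact_force'],o['tool_pos'],o['tcp_rot'])
print(shift([530,-185,323]).round(1),shift([515,-255,323]).round(1))
cv2.imwrite('pics/w3.png',viewer.capture('wrist')[:,:,::-1])
im=viewer.capture('top')[:,:,::-1]; cv2.imwrite('pics/t3.png',im[90:260,280:420].repeat(4,0).repeat(4,1)[:600])
E
```

```text
35.484938035856544 [ 0.38457526 -0.01981279 -1.11797841] [434.1251326  113.58075788 328.32357502] [ 3.13844863 -0.00947959  0.40079745]
[-28.3 312.3   6. ] [-69.4 370.9   5.8]
```

View pics/w3.png

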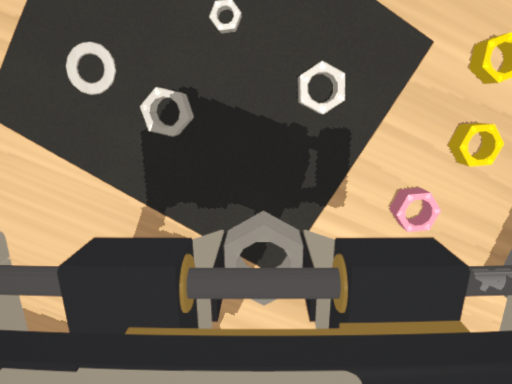

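View pics/t3.png

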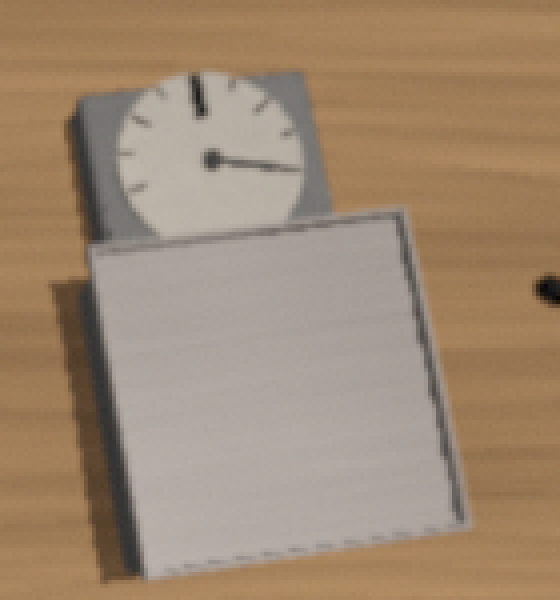

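Nut A is held firmly (35.5 mm opening), and the dial pointer is at rest at the right, (300,170) in the crop. The bold mark is at the top, (198,95).

```bash
python3 - <<'E'
from h import *
print(status.get_obs()['tool_pos'],shift([559,-218,323]).round(1),shift([484,-224,323]).round(1))
E
```

```text
[432.74187708 113.38618006 323.99690296] [-13.  354.4   1.2] [-84.4 330.7   1.1]
```

play_rows(commands=[{"offset": [-0.001, 0.02, 0], "twist": 0}, {"offset": [-0.001, 0.035, 0], "twist": 0}, {"offset": [-0.001, 0.04, 0], "twist": 0}, {"offset": [-0.001, 0.04, 0], "twist": 0}, {"offset": [-0.001, 0.04, 0], "twist": 0}])

```text
time: 5.1
tool_pos: [496.4, -51.1, 321.5]
tcp_rot: [-3.139, 0.003, 0.401]
contact_force: [0.9, 0.8, -0.5]
grip_width: 35.8
```

play_rows(commands=[{"offset": [-0.001, 0.04, 0], "twist": 0}, {"offset": [-0.001, 0.04, 0], "twist": 0}, {"offset": [-0.002, 0.04, 0], "twist": 0}, {"offset": [-0.002, 0.035, 0], "twist": 0}, {"offset": [-0.002, 0.024, 0], "twist": 0}])

```text
time: 5.6
tool_pos: [559.1, -219.9, 320.7]
tcp_rot: [-3.139, 0.003, 0.399]
contact_force: [1.3, -0.3, 0.3]
grip_width: 36.0
```

play_rows(commands=[{"offset": [0, 0, 0.01], "twist": 0}, {"offset": [0, 0, 0.015], "twist": 0}, {"offset": [0, 0, 0.015], "twist": 0}, {"offset": [0, 0, 0.01], "twist": 0}, {"offset": [0, 0, 0], "twist": 0}])

```text
time: 6.1
tool_pos: [558.3, -216.8, 270.7]
tcp_rot: [-3.137, 0.004, 0.401]
contact_force: [0.4, 0.1, -1.0]
grip_width: 36.0
```

```bash
python3 - <<'E'
from h import *
o=status.get_obs();print(o['grip_width'],o['contact_force'],o['tool_pos'],shift([559,-218,259]).round(1))
cv2.imwrite('pics/s4.png',viewer.capture('scene')[120:360,60:300,::-1].repeat(2,0).repeat(2,1))
E
```

```text
35.99483566018539 [ 0.41461889  0.09321709 -0.9623173 ] [ 558.2588054  -216.75523164  270.71362284] [ 0.2  1.5 11.7]
```

View pics/s4.png

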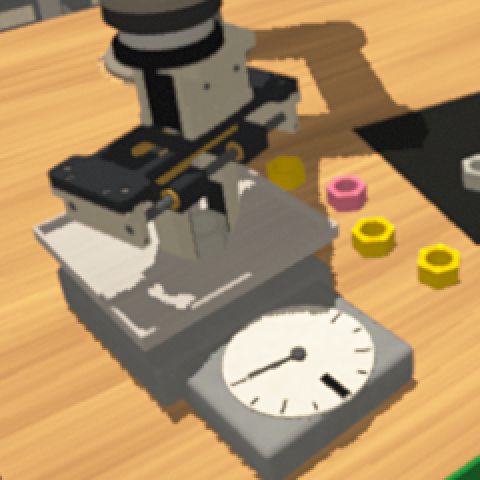

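The nut hangs over the dial side of the pan and the pointer is still at zero. I'll lower the nut and release it.

play_rows(commands=[{"offset": [0, 0, 0.004], "twist": 0}, {"offset": [0, 0, 0.004], "twist": 0}, {"offset": [0, 0, 0.003], "twist": 0}, {"offset": [0, 0, 0], "twist": 0}, {"offset": [0, 0, 0], "twist": 0}])

```text
time: 6.65
tool_pos: [559.0, -217.7, 262.8]
tcp_rot: [3.141, -0.0, 0.401]
contact_force: [-0.3, 0.0, -0.8]
grip_width: 35.9
```

```bash
python3 - <<'E'
from h import *
o=status.get_obs();print(o['contact_force'],o['tool_pos'])
cv2.imwrite('pics/t5.png',viewer.capture('top')[90:260,280:420,::-1].repeat(3,0).repeat(3,1))
E
```

```text
[-0.33176267  0.00522821 -0.79384752] [ 559.04389614 -217.68530161  262.83978885]
```

View pics/t5.png

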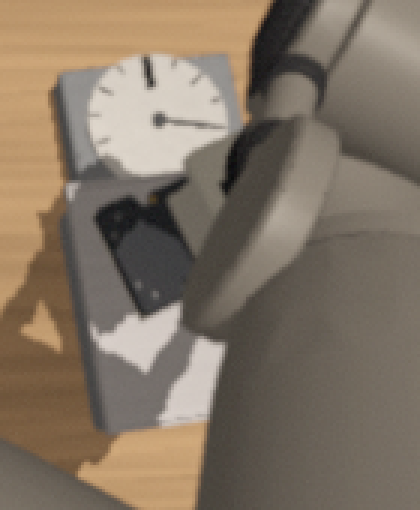

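The pointer is still at zero, so the nut hasn't touched yet. I'll go 4 mm lower.

play_rows(commands=[{"offset": [0, 0, 0.002], "twist": 0}, {"offset": [0, 0, 0.002], "twist": 0}, {"offset": [0, 0, 0], "twist": 0}, {"offset": [0, 0, 0], "twist": 0}])

```text
time: 7.1
tool_pos: [559.0, -217.6, 258.7]
tcp_rot: [-3.141, 0.0, 0.401]
contact_force: [0.4, 0.0, -1.0]
grip_width: 35.7
```

```bash
python3 - <<'E'
from h import *
o=status.get_obs();print(o['contact_force'],o['tool_pos'])
cv2.imwrite('pics/t6.png',viewer.capture('top')[90:260,280:420,::-1].repeat(3,0).repeat(3,1))
E
```

```text
[ 0.44450023  0.02915725 -0.96169921] [ 558.99819729 -217.63507852  258.6519681 ]
```

View pics/t6.png

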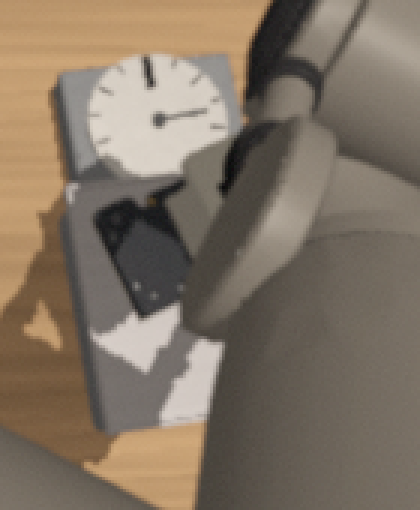

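The pointer has moved up a little, so the nut is resting on the pan. Opening the jaw partly.

play_rows(commands=[{"offset": [0, 0, 0], "twist": 0}, {"offset": [0, 0, 0], "twist": 0}, {"offset": [0, 0, 0], "twist": 0}, {"offset": [0, 0, 0], "twist": 0}, {"offset": [0, 0, 0], "twist": 0}], jaw=90)

```text
time: 7.65
tool_pos: [559.0, -217.7, 258.8]
tcp_rot: [3.141, -0.0, 0.401]
contact_force: [-0.1, 0.4, 0.1]
grip_width: 59.0
```

play_rows(commands=[{"offset": [0, 0, 0], "twist": 0}, {"offset": [0, 0, 0], "twist": 0}, {"offset": [0, 0, 0], "twist": 0}, {"offset": [0, 0, 0], "twist": 0}, {"offset": [0, 0, 0], "twist": 0}])

```text
time: 8.15
tool_pos: [559.0, -217.7, 258.7]
tcp_rot: [3.142, 0.0, 0.401]
contact_force: [0.1, 0.1, 0.1]
grip_width: 59.6
```

play_rows(commands=[{"offset": [0, 0, -0.01], "twist": 0}, {"offset": [0, 0, -0.02], "twist": 0}, {"offset": [0, 0, -0.03], "twist": 0}, {"offset": [0, 0, -0.03], "twist": 0}, {"offset": [0, 0, 0], "twist": 0}])

```text
time: 8.65
tool_pos: [559.8, -218.0, 354.2]
tcp_rot: [3.134, -0.006, 0.401]
contact_force: [-0.0, -0.4, -0.4]
grip_width: 59.1
```

```bash
python3 - <<'E'
from h import *
o=status.get_obs();print(o['tool_pos'],shift([533.3,103.3,330]).round(1))
cv2.imwrite('pics/w7.png',viewer.capture('wrist')[:,:,::-1])
cv2.imwrite('pics/s7.png',viewer.capture('scene')[120:360,60:300,::-1].repeat(2,0).repeat(2,1))
E
```

```text
[ 559.8137696  -217.97555844  354.19022933] [ 100.8 -306.3   22.5]
```

View pics/w7.png

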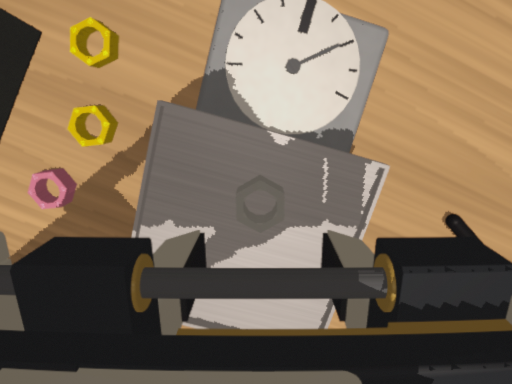

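View pics/s7.png

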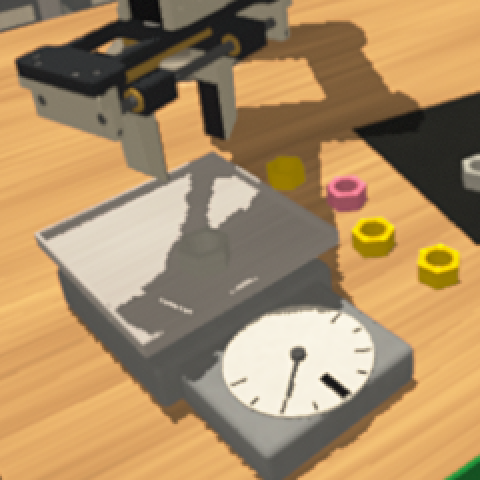

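Nut A lies flat in the pan near the dial, at wrist pixel (260,203). The pointer is on the tick halfway to the bold mark, which is 100 g. Now nut B.

play_rows(commands=[{"offset": [0.01, -0.03, 0], "twist": 0}, {"offset": [0.013, -0.04, 0], "twist": 0}, {"offset": [0.013, -0.04, 0], "twist": 0}, {"offset": [0.013, -0.04, 0], "twist": 0}, {"offset": [0.013, -0.04, 0], "twist": 0}], jaw=0)

```text
time: 9.25
tool_pos: [541.3, -17.0, 347.5]
tcp_rot: [-3.14, 0.002, 0.4]
contact_force: [-0.0, 1.1, 0.4]
grip_width: 90.7
```

play_rows(commands=[{"offset": [0.013, -0.04, 0.005], "twist": -1}, {"offset": [0.013, -0.04, 0.005], "twist": -1.5}, {"offset": [0.01, -0.03, 0.006], "twist": -1}, {"offset": [0.003, -0.006, 0.006], "twist": 0}, {"offset": [0, 0, 0], "twist": 0}])

```text
time: 9.75
tool_pos: [529.6, 104.1, 325.0]
tcp_rot: [-3.141, 0.003, 0.464]
contact_force: [0.3, -0.2, 0.8]
grip_width: 91.7
```

play_rows(commands=[{"offset": [0, 0, 0], "twist": 0}, {"offset": [0, 0, 0], "twist": 0}, {"offset": [0, 0, 0], "twist": 0}])

```text
time: 10.05
tool_pos: [530.5, 102.1, 326.9]
tcp_rot: [3.141, -0.0, 0.46]
contact_force: [-1.1, 0.0, -0.4]
grip_width: 91.6
```

```bash
python3 - <<'E'
from h import *
o=status.get_obs(); im=viewer.capture('wrist'); print(o['tool_pos'],o['tcp_rot'],o['time'],shift([533.3,103.3,183.7],o).round(1))
wnuts(im,o)
cv2.imwrite('pics/w8.png',im[:,:,::-1])
E
```

```text
[530.48464963 102.11997005 326.87442996] [ 3.14123396e+00 -2.64925674e-04  4.59826728e-01] 10.05 [3.000e+00 1.000e-01 1.432e+02]
px [120. 195.] ctr [467.9 213.5  25.3] hex [ 9.5 42.7 47.4] hole [469.  212.8]
px [265. 183.] ctr [534.8 103.9  22.3] hex [55.5 38.7 43.3] hole [535.8 104. ]
px [ 51. 148.] ctr [480.5 284.1  21.8] hex [25.5 42.6 42.8] hole [480.4 283.3]
px [177. 112.] ctr [557.1 195.7  13.5] hex [30.  23.7 26. ] hole [557.1 195. ]
px [74. 47.] ctr [567.5 291.3  15.6] hex [59.5 26.3 29. ] hole [567.9 290.5]
```

View pics/w8.png

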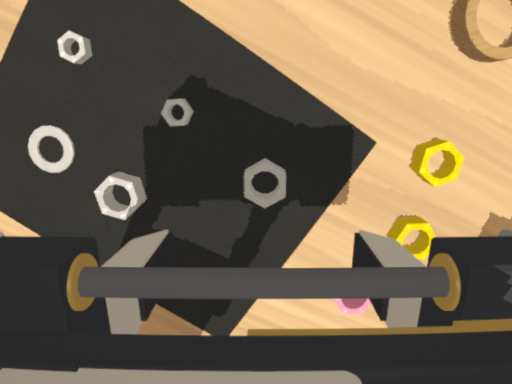

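Nut B is at (265,183), aligned with the jaws and with clear space around it. Descending.

play_rows(commands=[{"offset": [0.002, 0, 0.03], "twist": 0}, {"offset": [0.002, 0, 0.03], "twist": 0}, {"offset": [0, 0, 0.03], "twist": 0}, {"offset": [0, 0, 0.025], "twist": 0}, {"offset": [0, 0, 0.015], "twist": 0}])

```text
time: 10.6
tool_pos: [533.4, 104.4, 194.9]
tcp_rot: [-3.141, 0.002, 0.461]
contact_force: [0.4, -0.2, 0.7]
grip_width: 92.0
```

play_rows(commands=[{"offset": [0, 0, 0.008], "twist": 0}, {"offset": [0, 0, 0.005], "twist": 0}, {"offset": [0, 0, 0], "twist": 0}, {"offset": [0, 0, 0], "twist": 0}, {"offset": [0, 0, 0], "twist": 0}])

```text
time: 11.1
tool_pos: [534.1, 105.1, 184.5]
tcp_rot: [3.141, -0.001, 0.462]
contact_force: [0.1, 0.1, 0.7]
grip_width: 91.9
```

```bash
python3 - <<'E'
from h import *
print(shift([534.3,103.5,183.7]).round(1), status.get_obs()['contact_force'])
E
```

```text
[-0.5  1.5  0.8] [0.12882766 0.05414919 0.71494112]
```

play_rows(commands=[{"offset": [0, 0.001, 0.001], "twist": 0}, {"offset": [0, 0, 0], "twist": 0}, {"offset": [0, 0, 0], "twist": 0}, {"offset": [0, 0, 0], "twist": 0}, {"offset": [0, 0, 0], "twist": 0}], jaw=255)

```text
time: 11.6
tool_pos: [534.2, 104.2, 182.7]
tcp_rot: [3.142, 0.0, 0.462]
contact_force: [-0.6, 0.3, 1.3]
grip_width: 56.5
```

play_rows(commands=[{"offset": [0, 0, 0], "twist": 0}, {"offset": [0, 0, 0], "twist": 0}, {"offset": [0, 0, 0], "twist": 0}, {"offset": [0, 0, 0], "twist": 0}, {"offset": [0, 0, 0], "twist": 0}])

```text
time: 12.1
tool_pos: [534.2, 104.2, 182.7]
tcp_rot: [3.141, -0.0, 0.462]
contact_force: [-0.6, -0.4, -0.2]
grip_width: 36.1
```

play_rows(commands=[{"offset": [0, 0, 0], "twist": 0}, {"offset": [0, 0, -0.02], "twist": 0}, {"offset": [0, 0, -0.04], "twist": 0}, {"offset": [0, 0, -0.04], "twist": 0}, {"offset": [0, 0, -0.04], "twist": 0}])

```text
time: 12.6
tool_pos: [533.9, 104.2, 323.9]
tcp_rot: [-3.141, 0.001, 0.462]
contact_force: [1.2, 1.3, -1.3]
grip_width: 35.8
```

```bash
python3 - <<'E'
from h import *
o=status.get_obs();print(o['tool_pos'],shift([484,-224,323]).round(1))
cv2.imwrite('pics/w9.png',viewer.capture('wrist')[:,:,::-1])
E
```

```text
[533.86468082 104.20108596 323.89734512] [-190.8  271.6    1. ]
```

View pics/w9.png

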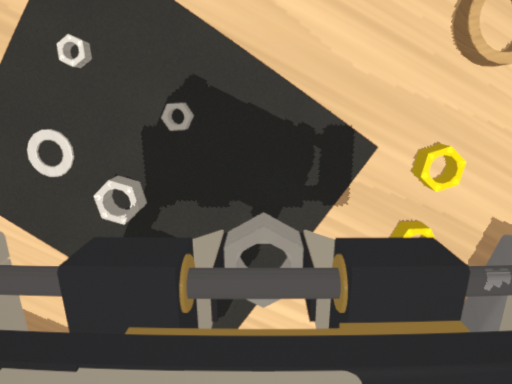

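Nut B is held and the spare hasn't moved, at (119,200).

play_rows(commands=[{"offset": [-0.014, 0.02, 0], "twist": 0}, {"offset": [-0.021, 0.03, 0], "twist": 0}, {"offset": [-0.021, 0.03, 0], "twist": 0}, {"offset": [-0.021, 0.03, 0], "twist": 0}, {"offset": [-0.021, 0.03, 0], "twist": 0}])

```text
time: 13.15
tool_pos: [508.3, -66.0, 322.5]
tcp_rot: [-3.141, 0.0, 0.462]
contact_force: [0.9, -0.5, -0.9]
grip_width: 35.8
```

play_rows(commands=[{"offset": [-0.021, 0.03, 0], "twist": 0}, {"offset": [-0.021, 0.03, 0], "twist": 0}, {"offset": [-0.021, 0.03, 0], "twist": 0}, {"offset": [-0.019, 0.026, 0], "twist": 0}, {"offset": [-0.011, 0.015, 0], "twist": 0}])

```text
time: 13.65
tool_pos: [483.3, -225.7, 322.3]
tcp_rot: [3.141, 0.0, 0.46]
contact_force: [0.0, 0.6, -1.6]
grip_width: 35.8
```

play_rows(commands=[{"offset": [0, 0, 0.01], "twist": 0}, {"offset": [0, 0, 0.015], "twist": 0}, {"offset": [0, 0, 0.015], "twist": 0}, {"offset": [0, 0, 0.01], "twist": 0}, {"offset": [0, 0, 0], "twist": 0}])

```text
time: 14.15
tool_pos: [483.6, -222.5, 270.9]
tcp_rot: [-3.138, 0.002, 0.462]
contact_force: [0.2, 0.5, -0.5]
grip_width: 35.8
```

```bash
python3 - <<'E'
from h import *
o=status.get_obs();print(o['grip_width'],o['contact_force'],o['tool_pos'],shift([484,-224,252.5]).round(1))
cv2.imwrite('pics/s10.png',viewer.capture('scene')[120:360,60:300,::-1].repeat(2,0).repeat(2,1))
E
```

```text
35.83996884582817 [ 0.21429121  0.5202344  -0.49062709] [ 483.60937893 -222.52961233  270.90667128] [-0.3  1.6 18.4]
```

View pics/s10.png

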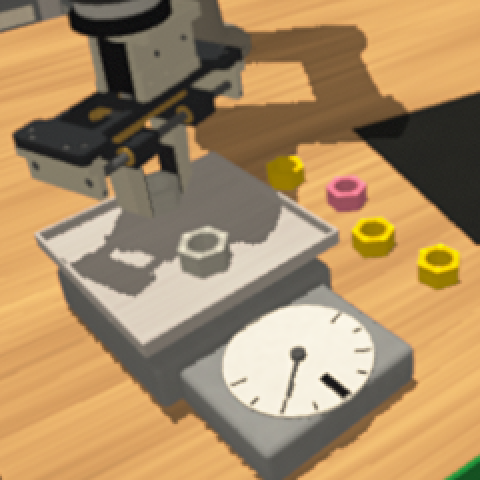

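Nut B is over the far half of the pan, clear of nut A. Lowering in two stages.

play_rows(commands=[{"offset": [0, 0, 0.006], "twist": 0}, {"offset": [0, 0, 0.005], "twist": 0}, {"offset": [0, 0, 0.004], "twist": 0}, {"offset": [0, 0, 0.002], "twist": 0}, {"offset": [0, 0, 0], "twist": 0}])

```text
time: 14.7
tool_pos: [483.9, -223.5, 255.5]
tcp_rot: [-3.141, 0.0, 0.462]
contact_force: [-0.2, 0.7, -0.4]
grip_width: 36.1
```

play_rows(commands=[{"offset": [0, 0, 0.002], "twist": 0}, {"offset": [0, 0, 0.001], "twist": 0}, {"offset": [0, 0, 0], "twist": 0}, {"offset": [0, 0, 0], "twist": 0}])

```text
time: 15.1
tool_pos: [484.0, -223.5, 252.8]
tcp_rot: [3.141, -0.0, 0.462]
contact_force: [0.8, 0.8, 0.1]
grip_width: 35.4
```

```bash
python3 - <<'E'
from h import *
o=status.get_obs();print(o['contact_force'],o['tool_pos'])
cv2.imwrite('pics/s11.png',viewer.capture('scene')[120:360,60:300,::-1].repeat(2,0).repeat(2,1))
E
```

```text
[0.83302344 0.81050832 0.1168725 ] [ 483.96097631 -223.54495101  252.78998132]
```

View pics/s11.png

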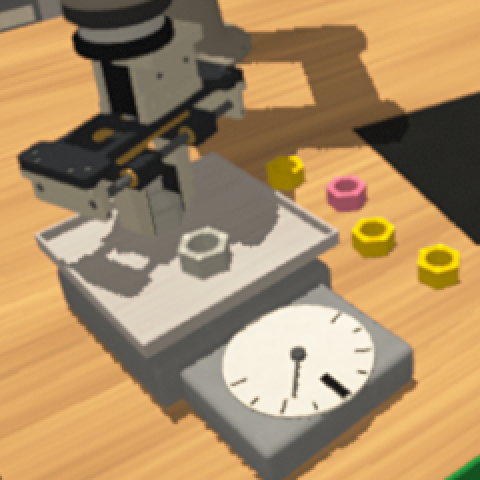

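The pointer has moved slightly past 100 g, so the nut is in contact. Releasing.

play_rows(commands=[{"offset": [0, 0, 0], "twist": 0}, {"offset": [0, 0, 0], "twist": 0}, {"offset": [0, 0, 0], "twist": 0}, {"offset": [0, 0, 0], "twist": 0}, {"offset": [0, 0, 0], "twist": 0}], jaw=90)

```text
time: 15.65
tool_pos: [484.0, -223.5, 252.8]
tcp_rot: [3.141, -0.0, 0.462]
contact_force: [0.4, 0.4, 0.1]
grip_width: 59.1
```

play_rows(commands=[{"offset": [0, 0, 0], "twist": 0}, {"offset": [0, 0, 0], "twist": 0}, {"offset": [0, 0, 0], "twist": 0}, {"offset": [0, 0, 0], "twist": 0}, {"offset": [0, 0, 0], "twist": 0}])

```text
time: 16.15
tool_pos: [483.9, -223.5, 252.7]
tcp_rot: [3.142, 0.0, 0.462]
contact_force: [-0.8, 0.9, 0.5]
grip_width: 59.3
```

play_rows(commands=[{"offset": [0, 0, -0.01], "twist": 0}, {"offset": [0, 0, -0.02], "twist": 0}, {"offset": [0, 0, -0.03], "twist": 0}, {"offset": [0, 0, -0.04], "twist": 0}, {"offset": [0, 0, -0.03], "twist": 0}])

```text
time: 16.65
tool_pos: [483.9, -223.5, 385.8]
tcp_rot: [3.139, -0.001, 0.462]
contact_force: [1.0, -0.5, -0.6]
grip_width: 59.0
```

play_rows(commands=[{"offset": [0, 0, 0], "twist": 0}, {"offset": [0, 0, 0], "twist": 0}, {"offset": [0, 0, 0], "twist": 0}, {"offset": [0, 0, 0], "twist": 0}, {"offset": [0, 0, 0], "twist": 0}])

```text
time: 17.15
tool_pos: [483.9, -223.5, 381.7]
tcp_rot: [-3.14, 0.001, 0.462]
contact_force: [0.1, 0.3, -0.0]
grip_width: 59.4
```

```bash
python3 - <<'E'
from h import *
o=status.get_obs();print(o['tool_pos'],o['contact_force'])
cv2.imwrite('pics/w12.png',viewer.capture('wrist')[:,:,::-1])
cv2.imwrite('pics/s12.png',viewer.capture('scene')[:,:,::-1])
E
```

```text
[ 483.85512197 -223.49420832  381.74092511] [ 0.08328699  0.28497016 -0.0090789 ]
```

View pics/w12.png

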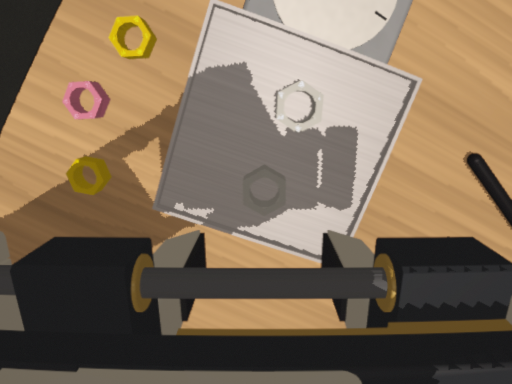

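View pics/s12.png

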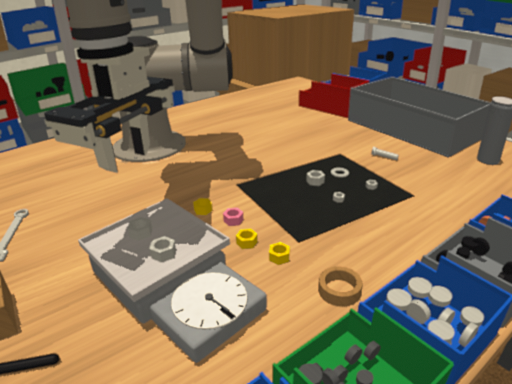

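Both nuts lie flat in the pan, at wrist pixels (299,106) and (264,190). The pointer stands on the bold mark, at about (228,313) in the scene picture. The spare nut is unmoved on the mat and the gripper is well clear, so I'm handing in.

```bash
python3 - <<'E'
from plant import ticket
print(ticket.close_job())
E
```

```text
the job is handed in; nothing more can be done
None
```

I weighed out 200 g by placing two large nuts in the pan, one at a time. I lowered each until it touched the pan before letting go, and the job was handed in at about 17 s.

- **After the first nut:** the pointer stood on the 100 g tick before I fetched the second.
- **After the second nut:** the pointer stood on the bold mark, with both nuts lying flat in the pan, let go.
- **Spare nut and the rest:** in the last pictures the third large nut, the small nuts, the washer and the coloured look-alikes looked unmoved. I judged this by eye and did not measure the spare nut again at the end.
- **Robot:** the gripper was clear of everything, with the fingertips about 200 mm above the bench, and the force reading was near zero.

No check failed. Position measurements from the two cameras differed by about 2 mm, within the calibration's tolerance.

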